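Charge the cold crucible with scrap lead

TASK

Lift the clipped mould off the mouth of the cold brass crucible and lay it flat in the middle of the cork mat. Then stand the lead bar on end in the crucible, lowering it gently until you feel it touch the old lead inside, and after it drop in the red-painted sinker and the mushroom-shaped sprue. Leave the grey sinkers, hammer, ladle and tin alone.

Things in the scene. Friction and masses are not known exactly. Their poses are not given: they have to be found in the camera images.
- crucible: brass crucible fixed on a blue trivet (feet reach 65 mm from the axis). Origin on its axis at slate level; z up. Rim 125 mm above the slate, outer diameter 94 mm, mouth 84 mm, inside narrowing to 66 mm near the bottom. A flat heel of old solid lead fills the bottom; its top lies anywhere from 33 to 63 mm above the slate, different each time and not reported.
- mould: steel mould, a block 124 mm (x) by 36 mm (y) by 29 mm (z) of two halves held shut by a yellow spring clip that stands out 3 mm at the sides and top, 44 mm from the centre towards +x; 0.5 to 0.75 kg. It lies across the crucible's rim at the start. Origin at the centre of its underside; pinch it across y at the middle.
- cork_mat: square cork mat fixed on the slate, 170 by 170 mm, 8 mm thick; origin at the centre of its underside.
- lead_bar: chunky lead bar 130 mm (x) by 26 mm (y) by 20 mm (z), 0.6 to 0.9 kg, lying flat on the slate. Origin at its centre. Longer than the mouth is wide, it must be upended: grip it across y near one end with the tool tilted outwards from that end, then tilt the tool the other way to bring the far end down.
- red_egg: red-painted egg-shaped lead sinker, 42 mm long and 28 mm in diameter, lying on a narrow cast flat. Origin at its centre, 14 mm above the slate; x runs along its length (pinch it across y).
- grey_egg0: grey egg-shaped lead sinker, 42 mm long and 28 mm in diameter, lying on a narrow cast flat. Origin at its centre, 14 mm above the slate; x runs along its length (pinch it across y). A bystander.
- grey_egg1: grey egg-shaped lead sinker, 42 mm long and 28 mm in diameter, lying on a narrow cast flat. Origin at its centre, 14 mm above the slate; x runs along its length (pinch it across y). A bystander.
- grey_egg2: grey egg-shaped lead sinker, 42 mm long and 28 mm in diameter, lying on a narrow cast flat. Origin at its centre, 14 mm above the slate; x runs along its length (pinch it across y). A bystander.
- sprue: grey lead sprue shaped like a mushroom on its head: a foot 30 mm in diameter and 9 mm thick with a stem 18 mm in diameter above it, 34 mm tall in all, standing on its foot. Origin on its axis at mid-height, 17 mm above the slate; z is up along the stem.
- hammer: hammer lying on the slate at the right, a bystander; origin on the slate under its middle.
- ladle: long dark spoon-like ladle lying on the slate at the far left, a bystander; origin on the slate under its middle.
- flux_tin: green tin, 70 mm in diameter and 80 mm tall, near right, a bystander; origin at the centre of its underside.

How it is judged:
By the outcome, as a careful person would: the job done as asked, in the order asked, and still so for the second after the job is handed in, with the robot touching nothing.
It also fails if it takes over 72 s, if anything falls off the work surface, if the arm or the gripper's body presses on something with over 40 N, if the wrist force passes 120 N, or if a joint passes its speed limit or range.

ROBOT

A 6-joint arm with a two-finger parallel gripper is mounted at the origin on the work surface. World frame = base frame: x ahead of the robot, y to its left, z up, the work surface at z = 0. Lengths are in m, angles in rad, forces in N, time in s.
With the tool pointing down it reaches from about 0.3 to 0.85 m from the base axis. Payload 4.2 kg.
Tool frame: the origin (TCP) lies on the centre line of the jaws, within the pads' length; the fingertips stand 19 mm ahead of it and the grasp point (between the pads) is the TCP (ctrl.tip_reach is the z of the fingertips in the tool frame, in m); z points along the fingers, y is the line along which they close (so a half turn about z gives the same grasp; the last joint's range is limited). The gripper opens to 91 mm and grips with 3 to 60 N. Pads are 32 mm wide; open, the fingers measure 118 mm over their backs; the gripper's body (76 mm by 178 mm) begins 60 mm behind the grasp point.
Start: joints at [-1.14, 0.32, 1.565, -0, 1.257, -0.02], TCP at [0.251, -0.518, 0.233] pointing down, gripper open.
Joint ranges: [-3.11, 3.11], [-0.84, 2.01], [0.21, 2.61], [-1.34, 4.49], [0.05, 2.63], [-2.56, 2.56]. Speed limits (rad/s): [2.57, 2.57, 3.14, 3.14, 3.14, 3.14].

INTERFACE

Orientations are given as a rotation vector (axis times angle).
In Python, from workcell import sensors, optics, ctrl gives the robot as it stands.
- The arm moves only by the shell command python3 -m jog 'ROWS' [OPENING] [FORCE]. ROWS is JSON, one flat list of numbers, 6 for each row, row after row: the shift along the world's x, y, z each as a share of 0.3 m, from -1 to 1, then the turn, a rotation vector about the world's x, y, z each as a share of 0.08 rad, from -1 to 1. A call has 1 to 20 rows; each row shifts and turns the commanded pose from where the row before left it; what a row does not reach is not made up. A row lasts 1/8 s, in which the tool goes at most 62.5 mm and 10.7 degrees, less where a joint would pass 70% of its speed; a pose out of reach is approached as far as the arm can. A call with a number of a shift or a turn outside -1 to 1 is refused whole. A call with a gripper value outside its range is refused whole. OPENING is the finger opening in mm, from 0 to 91.2, set as the call begins (- or left out, the last holds). The fingers move at their own pace and stop on an object; FORCE is the grip in N (left out, the last holds). Time passes only in rows, so rows that do not move let the fingers close. It gives the time, the measured TCP pose, the force, the opening and the grip force at its end, in the units of the state.
- sensors.get_state(): the state, without advancing time (a new reading comes with each control period).
- optics.capture(name): name is "side" or "top" or "wrist"; returns (picture, depth): 480x640x3 uint8, blue, green, red; 480x640 float32, m along the optical axis (not along the pixel's ray), 0 where there is no reading.
- optics.camera_info(name): a dict with "fov_y" (degrees; the focal length in pixels is half the picture's height over the tangent of half this angle, whatever the lens; pixels are square), "cx", "cy" (the principal point, pixels), "extrinsics" (4x4, takes a point from camera to world coordinates); the wrist camera has in their place "T_tool_cam" (4x4, takes a point from camera to tool coordinates, whose origin is the TCP and whose axes are the flange's). Camera axes: x right, y down, z forward; pixel columns grow to the right and rows downward; lengths in m; the calibration is good to about 2 mm. A picture is of the moment at which its call begins: read the wrist's pose just before it. camera_info takes no time and is no camera call.
- ctrl.close_job(): hands the job in; it is judged then, once.
Trained networks look in the newest picture that a camera, given by its name, has taken for a name from the list of things; names that differ only in an ending like _2 or _b are one class to them, and where a whole thing is asked for, a point or a joint stands for the part that bears it (a point fixed in the world has none). Each returns a list of dicts, best first, with "confidence" (0 to 1); they miss things now and then, are a little off and sometimes report something else, mostly with a low value. They report only what shows in the picture. A call takes as long as a camera call.
- optics.spot_in(camera, target): "rect" ([centre column, centre row, width, height] in pixels, round what is visible of it).
- optics.outline_of(camera, target): "pixels" (480x640 bool, what is visible of it) and "rect" ([centre column, centre row, width, height] in pixels, round what is visible of it).
- optics.spot_point(camera, target): "pixel" ([column, row] in pixels: a listed point, or the origin of a listed thing).
The state is a dict: "t": time; "qpos": joint angles; "qvel": joint speeds; "joint_efforts": joint torques, N m; "position": TCP position; "eef_rot": TCP orientation; "ft_force": force on the tool from outside, world axes, zero at the start; "torque": the same for the moment, N m; "gripper_width": finger opening in m; "grip_force": force on a finger pad.
Only numpy, scipy, OpenCV 4.12 (cv2) and the standard library are available. Lean on these libraries where they do the work, as an engineer would, in place of code of your own. Each camera call takes 0.05 s, during which the arm holds its last target. There are 200 camera calls.

## Working session

There is one attempt and no reset: what is moved stays moved. The work goes in short steps, Python scripts to look and compute and a shell command to move; the robot and the scene stay as the last step left them, time stands still between calls to the robot, and variables do not carry over. Pictures are saved under pics/ and viewed, at most 10 in all, crops included, and the job is handed in when it is done.

```bash
ls; mkdir -p pics; cat > h.py <<'E'
import numpy as np, cv2
from workcell import sensors, optics, ctrl
from scipy.spatial.transform import Rotation as R
def ext(cam,st=None):
    i=optics.camera_info(cam)
    f=240/np.tan(np.radians(i["fov_y"])/2)
    if "extrinsics" in i: T=np.array(i["extrinsics"])
    else:
        st=st or sensors.get_state()
        W=np.eye(4);W[:3,:3]=R.from_rotvec(st["eef_rot"]).as_matrix();W[:3,3]=st["position"]
        T=W@np.array(i["T_tool_cam"])
    return f,i["cx"],i["cy"],T
def cloud(cam,depth,st=None):
    f,cx,cy,T=ext(cam,st)
    v,u=np.mgrid[:480,:640]
    P=np.stack([(u-cx)/f*depth,(v-cy)/f*depth,depth],-1)
    P=P@T[:3,:3].T+T[:3,3]; P[depth<=0]=np.nan
    return P
E
python3 - <<'E'
from h import *
for c in ("top","side"):
    im,d=optics.capture(c); cv2.imwrite(f"pics/{c}0.png",im); np.save(f"{c}0.npy",d)
    i=optics.camera_info(c);print(c,{k:np.round(v,3).tolist() if k!='name' else v for k,v in i.items() if k!="distortion"})
    P=cloud(c,d)
    for n in "crucible mould cork_mat lead_bar red_egg grey_egg0 sprue hammer ladle flux_tin".split():
        for o in optics.outline_of(c,n)[:3]:
            m=o["pixels"]; q=P[m]; q=q[~np.isnan(q[:,0])]
            if o["confidence"]<.3 or len(q)<5: continue
            med=np.median(q,0)
            rr=cv2.minAreaRect((q[:,:2]*1000).astype(np.float32))
            print(c,n,round(o["confidence"],2),np.round(o["rect"]).astype(int).tolist(),"med",np.round(med*1000).astype(int),"zmax",round(np.percentile(q[:,2],97)*1000),"rect",np.round(rr[0]),np.round(rr[1]),round(rr[2]))
print(sensors.get_state()["t"],sensors.get_state()["eef_rot"])
E
```

```text
pics
top {'fov_y': 51.375, 'cx': 320.04, 'cy': 238.947, 'extrinsics': [[0.016, -0.992, 0.128, 0.389], [-1.0, -0.015, 0.014, -0.061], [-0.012, -0.129, -0.992, 1.206], [0.0, 0.0, 0.0, 1.0]]}
top crucible 0.92 [306, 276, 49, 54] med [457 -15  59] zmax 128 rect [450. -16.] [110. 109.] 26
top mould 0.68 [301, 273, 56, 50] med [457  -5 155] zmax 160 rect [466.   2.] [148.  50.] 54
top cork_mat 0.8 [178, 272, 82, 85] med [464 296   8] zmax 13 rect [466. 299.] [175. 174.] 16
top lead_bar 0.63 [419, 267, 17, 56] med [ 477 -282   20] zmax 25 rect [ 481. -284.] [ 32. 132.] 86
top red_egg 0.6 [361, 192, 17, 7] med [ 663 -144   25] zmax 30 rect [ 664. -143.] [25. 37.] 2
top grey_egg0 0.67 [212, 187, 21, 12] med [667 221  24] zmax 30 rect [669. 222.] [25. 38.] 32
top grey_egg0 0.56 [262, 200, 21, 14] med [643  95  24] zmax 31 rect [644.  97.] [39. 24.] 63
top grey_egg0 0.43 [312, 190, 11, 10] med [665 -28  25] zmax 30 rect [666. -28.] [28. 29.] 1
top sprue 0.67 [406, 214, 13, 8] med [ 609 -246   13] zmax 37 rect [ 611. -247.] [28. 26.] 40
top hammer 0.62 [481, 190, 69, 100] med [ 679 -424   24] zm
[... 834 characters left out ...]
5, 20] med [ 662 -149   24] zmax 33 rect [ 663. -148.] [39. 27.] 83
side grey_egg0 0.69 [369, 263, 17, 10] med [662 -32  24] zmax 33 rect [664. -28.] [26. 36.] 18
side grey_egg0 0.65 [354, 234, 12, 13] med [642  90  24] zmax 33 rect [643.  97.] [44. 26.] 81
side grey_egg0 0.53 [356, 206, 12, 11] med [668 218  23] zmax 33 rect [676. 223.] [42. 38.] 19
side sprue 0.55 [360, 325, 13, 15] med [ 609 -253   14] zmax 37 rect [ 610. -246.] [41. 29.] 82
side hammer 0.73 [396, 386, 107, 76] med [ 679 -429   24] zmax 30 rect [ 659. -423.] [275.  89.] 22
side flux_tin 0.63 [262, 408, 33, 51] med [ 375 -503   74] zmax 85 rect [ 358. -472.] [ 66. 111.] 46
1.1 [3.06204818e+00 7.02136794e-01 8.28310900e-06]
```

```bash
cat > fit.py <<'E'
from h import *
D=np.load("top0.npy");im=cv2.imread("pics/top0.png");P=cloud("top",D)
def pca(q,n):
    q=q.astype(np.float32)
    c=np.median(q,0);e,V=np.linalg.eigh(np.cov((q-q.mean(0)).T));a=V[:,1]
    r=cv2.minAreaRect(q*1000)
    s=(q-q.mean(0))@V
    mid=q.mean(0)+V@((np.percentile(s,2,0)+np.percentile(s,98,0))/2)
    print(n,len(q),"mid",np.round(mid*1000,1),"yaw",round(np.degrees(np.arctan2(a[1],a[0])),1),"ext",np.round((np.percentile(s,99,0)-np.percentile(s,1,0))*1000),"rect",np.round(r[0],1),np.round(r[1],1),round(r[2],1))
def near(x,y,r,z0,z1):
    m=(np.hypot(P[...,0]-x,P[...,1]-y)<r)&(P[...,2]>z0)&(P[...,2]<z1);return m
m=near(.457,-.01,.11,.142,.2);pca(P[m][:,:2],"mould");print("mould z",np.nanpercentile(P[m][:,2],[5,50,95]))
y=m&(im[...,2]>im[...,0].astype(int)+50);pca(P[y][:,:2],"clip")
m=near(.457,-.01,.07,.115,.132);q=P[m][:,:2]
A=np.c_[2*q,np.ones(len(q))];s=np.linalg.lstsq(A,(q**2).sum(1),rcond=None)[0];print("rim fit",s[:2],np.sqrt(s[2]+s[:2]@s[:2]))
pca(q,"rim")
pca(P[near(.465,.298,.14,.004,.018)][:,:2],"mat")
pca(P[near(.48,-.284,.09,.014,.03)][:,:2],"bar")
for n,x,yy in(("red",.664,-.144),("sprue",.61,-.247),("g0",.667,.221),("g1",.643,.095),("g2",.665,-.028)):
    pca(P[near(x,yy,.035,.008 if n!="sprue" else .026,.045)][:,:2],n)
a=cv2.resize(im[140:400,100:560],None,fx=1.7,fy=1.7,interpolation=2);cv2.imwrite("pics/t0.png",a)
s=cv2.imread("pics/side0.png");cv2.imwrite("pics/s0.png",cv2.resize(s[170:370,230:450],None,fx=3,fy=3,interpolation=2))
E
python3 fit.py
```

```text
mould 1014 mid [457.2  -6. ] yaw 54.6 ext [ 36. 121.] rect [457.1  -5.9] [123.8  41.6] 54.3
mould z [0.15167094 0.15522684 0.15955126]
clip 147 mid [483.   30.7] yaw 144.6 ext [16. 41.] rect [483.1  30.6] [15.7 41.3] 54.8
rim fit [ 0.45711766 -0.01206708] 0.04369808125525128
rim 257 mid [457.3 -12.3] yaw 146.0 ext [80. 91.] rect [456.9 -13. ] [83.9 93.1] 58.0
mat 5221 mid [470.6 300.2] yaw -149.7 ext [209. 220.] rect [468.4 298.4] [275.6 269.9] 82.5
bar 612 mid [ 482.5 -284. ] yaw 172.6 ext [ 26. 127.] rect [ 482.8 -284.4] [ 27.  129.7] 82.4
red 153 mid [ 665.3 -143.3] yaw 74.6 ext [26. 37.] rect [ 665.9 -143.4] [38.9 27.2] 81.6
sprue 46 mid [ 611.1 -248.8] yaw 110.2 ext [16. 16.] rect [ 611.  -249.5] [15.7 17. ] 8.1
g0 151 mid [668.5 222.5] yaw 124.0 ext [25. 38.] rect [668.6 222.3] [25.  39.7] 32.1
g1 152 mid [644.6  96.6] yaw 66.0 ext [25. 38.] rect [645.4  97.4] [40.3 26.1] 56.0
g2 152 mid [664.6 -26. ] yaw 124.9 ext [25. 39.] rect [665.1 -30. ] [30.4 43.8] 1.8
```

View pics/t0.png

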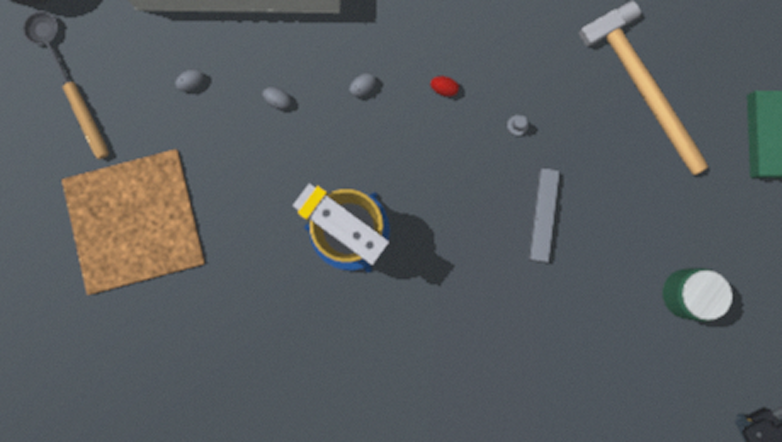

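View pics/s0.png

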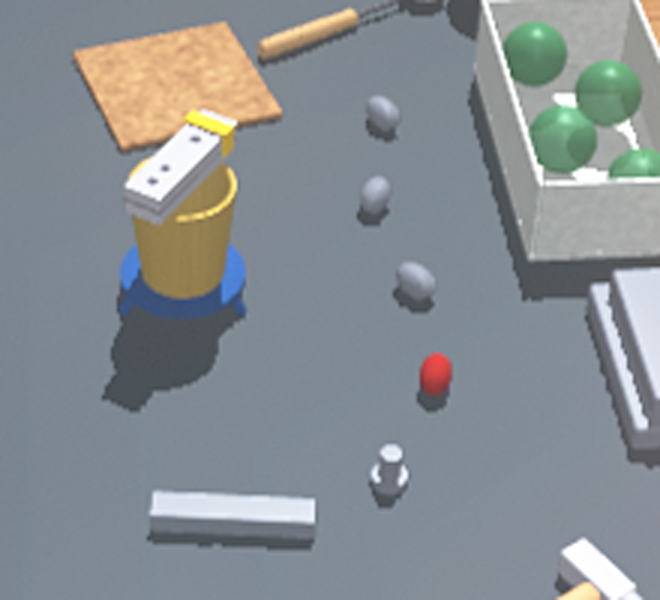

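```bash
python3 -m jog '[0.069,0.171,0,0,0,0.63,0.069,0.171,0,0,0,0.63,0.069,0.171,0,0,0,0.63,0.069,0.171,0,0,0,0.63,0.069,0.171,0,0,0,0.63,0.069,0.171,0,0,0,0.63,0.069,0.171,0,0,0,0.63,0.069,0.171,0,0,0,0.63,0.069,0.171,0,0,0,0.63,0.069,0.171,0,0,0,0.63,0,0,0,0,0,0]' 60 40; python3 - <<'E'
from h import *
s=sensors.get_state();print(np.round(s["qpos"],4).tolist(),np.round(s["position"],4),s["eef_rot"])
st=s;im,d=optics.capture("wrist");cv2.imwrite("pics/w0.png",im)
P=cloud("wrist",d,st);m=(P[...,2]>.145)&(P[...,2]<.17)&(np.hypot(P[...,0]-.457,P[...,1]+.006)<.1)
r=cv2.minAreaRect((P[m][:,:2]*1000).astype(np.float32));print(m.sum(),r,np.nanmedian(P[m],0))
E
```

```text
t: 2.48
position: [0.4585, -0.0017, 0.233]
eef_rot: [-2.786, -1.451, -0.001]
ft_force: [0.2, -0.7, 0.5]
gripper_width: 0.06
grip_force: 0.0
[-0.0292, 0.1353, 1.8129, 0.0006, 1.1929, 0.5809] [ 0.4585 -0.0017  0.233 ] [-2.78600327e+00 -1.45125564e+00 -1.20074067e-03]
10126 ((458.33154296875, -1.0033760070800781), (113.4093246459961, 42.076873779296875), 54.97119903564453) [0.46232011 0.005607   0.15482608]
```

```bash
python3 -m jog '[-0.0043,-0.0143,0,0,0,0,0,0,-0.07,0,0,0,0,0,-0.08,0,0,0,0,0,-0.06,0,0,0,0,0,-0.04,0,0,0,0,0,-0.03,0,0,0,0,0,0,0,0,0]' 60; python3 -m jog '[0,0,0,0,0,0,0,0,0,0,0,0,0,0,0,0,0,0,0,0,0,0,0,0]' 25 55;python3 -m jog '[0,0,0.02,0,0,0,0,0,0.05,0,0,0,0,0,0.08,0,0,0,0,0,0.08,0,0,0,0,0,0.05,0,0,0,0,0,0,0,0,0]'; python3 -c "
from h import *
s=sensors.get_state();print(np.round(s['qpos'],4).tolist())"
```

```text
t: 3.4
position: [0.4559, -0.0093, 0.1487]
eef_rot: [-2.791, -1.442, 0.001]
ft_force: [-0.8, 0.5, 0.1]
gripper_width: 0.06
grip_force: 0.0
t: 3.9
position: [0.4555, -0.0083, 0.1493]
eef_rot: [-2.789, -1.442, 0.001]
ft_force: [-3.9, 4.0, 4.8]
gripper_width: 0.0351
grip_force: 55.0
t: 4.65
position: [0.4568, -0.0091, 0.2334]
eef_rot: [2.789, 1.443, 0.002]
ft_force: [0.6, -0.3, -6.3]
gripper_width: 0.035
grip_force: 55.0
[-0.0447, 0.1316, 1.8161, -0.0005, 1.1919, 0.5714]
```

```bash
python3 - <<'E'
from h import *
P=cloud("top",np.load("top0.npy"));im=cv2.imread("pics/top0.png").astype(int)
m=(np.hypot(P[...,0]-.466,P[...,1]-.298)<.125)&(P[...,2]<.02)&(im[...,2]>im[...,0]+30)
n,l,s,c=cv2.connectedComponentsWithStats(m.astype(np.uint8)); k=1+s[1:,4].argmax(); q=P[l==k]
print(n,len(q),q.mean(0),np.median(q[:,2]),cv2.minAreaRect((q[:,:2]*1000).astype(np.float32)))
E
python3 -m jog '[0.003,0.08,0,0,0,0,0.003,0.13,0,0,0,0,0.004,0.15,0,0,0,0,0.003,0.15,0,0,0,0,0.003,0.15,0,0,0,0,0.003,0.15,-0.03,0,0,0,0.003,0.13,-0.08,0,0,0,0.003,0.08,-0.12,0,0,0,0,0,-0.14,0,0,0,0,0,-0.12,0,0,0,0,0,-0.08,0,0,0,0,0,0,0,0,0]'
```

```text
4 4967 [0.46391275 0.29782496 0.00837714] 0.008458308312749852 ((464.7191467285156, 299.706298828125), (170.72735595703125, 175.0821990966797), 15.956982612609863)
t: 6.15
position: [0.4616, 0.2958, 0.0589]
eef_rot: [2.79, 1.443, -0.012]
ft_force: [0.9, -0.7, -5.8]
gripper_width: 0.0353
grip_force: 55.0
```

```bash
python3 -m jog '[0.003,0,-0.04,0,0,0,0,0,-0.03,0,0,0,0,0,-0.006,0,0,0,0,0,0,0,0,0]'; python3 -m jog '[0,0,-0.005,0,0,0,0,0,-0.004,0,0,0,0,0,0,0,0,0]'
```

```text
t: 6.65
position: [0.4648, 0.2972, 0.0394]
eef_rot: [2.79, 1.443, 0.001]
ft_force: [0.0, -0.1, -6.7]
gripper_width: 0.0352
grip_force: 55.0
t: 7.02
position: [0.4646, 0.2971, 0.0365]
eef_rot: [2.79, 1.443, 0.0]
ft_force: [0.4, 0.2, -7.3]
gripper_width: 0.0354
grip_force: 55.0
```

```bash
python3 -m jog '[-0.004,-0.003,-0.006,0,0,0,0,0,-0.004,0,0,0,0,0,0,0,0,0]';python3 -m jog '[0,0,-0.004,0,0,0,0,0,0,0,0,0]'
```

```text
t: 7.4
position: [0.4634, 0.2962, 0.0333]
eef_rot: [2.79, 1.443, -0.0]
ft_force: [0.1, -0.5, -6.0]
gripper_width: 0.0354
grip_force: 55.0
t: 7.65
position: [0.4634, 0.2962, 0.0322]
eef_rot: [2.79, 1.443, -0.0]
ft_force: [-0.0, 0.3, -5.8]
gripper_width: 0.0352
grip_force: 55.0
```

```bash
python3 -m jog '[0,0,-0.004,0,0,0,0,0,0,0,0,0]';python3 -m jog '[0,0,-0.003,0,0,0,0,0,0,0,0,0]'
```

```text
t: 7.9
position: [0.4635, 0.2963, 0.0319]
eef_rot: [2.79, 1.443, 0.001]
ft_force: [-2.2, -2.0, 3.2]
gripper_width: 0.0353
grip_force: 55.0
t: 8.15
position: [0.4635, 0.2963, 0.0319]
eef_rot: [2.79, 1.443, 0.001]
ft_force: [-3.3, -2.8, 10.7]
gripper_width: 0.035
grip_force: 55.0
```

```bash
python3 -m jog '[0,0,0,0,0,0,0,0,0,0,0,0,0,0,0,0,0,0]' 60; python3 -m jog '[0,0,0.05,0,0,0,0,0,0.1,0,0,0,0,0,0.17,0,0,0,0,0,0.17,0,0,0,0,0,0.1,0,0,0,0,-0.08,0,0,0,0,0,-0.15,0,0,0,0,0,-0.15,0,0,0,0,0,-0.1,0,0,0,0,0,0,0,0,0,0]' 60; python3 - <<'E'
from h import *
from scipy.optimize import least_squares
s=sensors.get_state();print(np.round(s["qpos"],4).tolist(),np.round(s["position"],4).tolist(),s["ft_force"])
im,d=optics.capture("top");cv2.imwrite("pics/top1.png",im);P=cloud("top",d)
m=(P[...,2]>.028)&(P[...,2]<.06)&(np.hypot(P[...,0]-.465,P[...,1]-.298)<.1)
print("mould",np.nanmedian(P[m],0),cv2.minAreaRect((P[m][:,:2]*1000).astype(np.float32)))
m=(P[...,2]>.115)&(P[...,2]<.14)&(np.hypot(P[...,0]-.457,P[...,1]+.012)<.07);q=P[m][:,:2]
print("rim",len(q),cv2.minAreaRect((q*1000).astype(np.float32)))
m=(np.hypot(P[...,0]-.457,P[...,1]+.012)<.025);print("heel z",np.nanpercentile(P[m][:,2],[5,25,50,75]))
E
```

```text
t: 8.52
position: [0.4637, 0.2964, 0.0301]
eef_rot: [2.79, 1.443, 0.001]
ft_force: [1.1, 0.1, -0.0]
gripper_width: 0.0596
grip_force: 0.0
t: 9.78
position: [0.4634, 0.1508, 0.2082]
eef_rot: [2.792, 1.439, 0.002]
ft_force: [0.0, 0.3, 0.4]
gripper_width: 0.0602
grip_force: 0.0
[0.2912, 0.2, 1.7973, -0.0002, 1.143, 0.9102] [0.4634, 0.1508, 0.2082] [0.02756948 0.25527074 0.39177617]
mould [0.44791678 0.2932421  0.0360436 ] ((447.5238342285156, 293.1888427734375), (7.489818096160889, 1.4539357423782349), 72.71849060058594)
rim 356 ((457.02960205078125, -12.38064193725586), (91.3058090209961, 91.16228485107422), 1.238698124885559)
heel z [0.04778075 0.04991923 0.05157008 0.05307012]
```

```bash
python3 -m jog '[0.015,-0.105,0,0,0,-0.965,0.015,-0.105,0,0,0,-0.965,0.015,-0.105,0,0,0,-0.965,0.015,-0.105,0,0,0,-0.965,0.015,-0.105,0,0,0,-0.965,0.015,-0.105,0,0,0,-0.965,0.015,-0.105,0,0,0,-0.965,0.015,-0.105,0,0,0,-0.965,0.015,-0.105,0,0,0,-0.965,0.015,-0.105,0,0,0,-0.965,0.015,-0.105,0,0,0,-0.965,0.015,-0.105,0,0,0,-0.965,0.015,-0.105,0,0,0,-0.965,0.015,-0.105,0,0,0,-0.965]' 60; python3 -m jog '[0,0,-0.02,0.125,0.965,0,0,0,-0.03,0.125,0.965,0,0,0,-0.03,0.125,0.965,0,0,0,-0.03,0.125,0.965,0,0,0,-0.03,0.125,0.965,0,0,0,-0.03,0.125,0.965,0,0,0,-0.03,0.125,0.965,0,0,0,-0.03,0.125,0.965,0,0,0,-0.03,0.125,0.965,0,0,0,0,0,0,0]'; python3 - <<'E'
from h import *
s=sensors.get_state();print(np.round(s["qpos"],4).tolist(),np.round(s["position"],4).tolist(),"\n",R.from_rotvec(s["eef_rot"]).as_matrix().round(3))
im,d=optics.capture("top");cv2.imwrite("pics/top2.png",im);P=cloud("top",d)
m=(P[...,2]>.028)&(P[...,2]<.06)&(np.hypot(P[...,0]-.465,P[...,1]-.298)<.1)
print("mould",np.nanmedian(P[m],0),cv2.minAreaRect((P[m][:,:2]*1000).astype(np.float32)))
im,d=optics.capture("side");cv2.imwrite("pics/side2.png",im[150:450,200:520])
E
```

```text
t: 11.58
position: [0.5278, -0.2887, 0.2074]
eef_rot: [-3.135, 0.2, -0.001]
ft_force: [-0.3, -0.0, -0.6]
gripper_width: 0.0603
grip_force: 0.0
t: 12.82
position: [0.5275, -0.2874, 0.1268]
eef_rot: [-2.902, 0.18, 1.064]
ft_force: [0.8, -0.4, -0.2]
gripper_width: 0.06
grip_force: 0.0
[-0.42, 0.7926, 1.1826, -0.1942, 1.8429, 1.2881] [0.5275, -0.2874, 0.1268] 
 [[ 0.757 -0.124 -0.641]
 [-0.093 -0.992  0.083]
 [-0.646 -0.003 -0.763]]
mould [0.46686768 0.29733111 0.03785263] ((466.5767517089844, 297.3747253417969), (124.95814514160156, 41.747657775878906), 55.179779052734375)
```

View pics/side2.png

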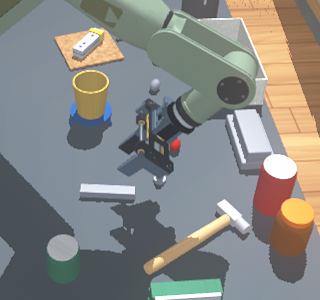

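```bash
python3 -m jog '[0,-0.008,-0.08,0,0,0,0,0,-0.1,0,0,0,0,0,-0.08,0,0,0,0,0,-0.04,0,0,0,0,0,-0.02,0,0,0,0,0,0,0,0,0]'; python3 -m jog '[0,0,-0.007,0,0,0,0,0,0,0,0,0]' 40
```

```text
t: 13.68
position: [0.5267, -0.2912, 0.0338]
eef_rot: [-2.904, 0.183, 1.059]
ft_force: [0.0, -0.2, 0.0]
gripper_width: 0.06
grip_force: 0.0
t: 13.92
position: [0.5266, -0.2912, 0.0315]
eef_rot: [-2.904, 0.183, 1.06]
ft_force: [-0.7, -0.7, -0.3]
gripper_width: 0.0431
grip_force: 0.0
```

```bash
python3 -m jog '[0,0,0,0,0,0,0,0,0,0,0,0,0,0,0,0,0,0,0,0,0,0,0,0]' 15 60
```

```text
t: 14.42
position: [0.5265, -0.291, 0.0313]
eef_rot: [-2.903, 0.183, 1.06]
ft_force: [-0.3, 1.1, -0.5]
gripper_width: 0.0257
grip_force: 60.0
```

```bash
python3 -m jog '[0,0,0,0,0,0,0,0,-0.01,0,0,0,0,0,0,0,0,0]' 34;  python3 -m jog '[0,0,0,0,0,0,0,0,0,0,0,0,0,0,0,0,0,0]' 15 60; python3 -m jog '[0,0,0.02,0,0,0,0,0,0.04,0,0,0,0,0,0.05,0,0,0,0,0,0.05,0,0,0,0,0,0,0,0,0]'; python3 - <<'E'
from h import *
s=sensors.get_state();print(s["torque"])
im,d=optics.capture("side");np.save("side3.npy",d);P=cloud("side",d);cv2.imwrite("pics/side3.png",cv2.resize(im[270:390,250:410],None,fx=4,fy=4))
E
```

```text
t: 14.8
position: [0.5262, -0.2912, 0.0276]
eef_rot: [-2.903, 0.183, 1.062]
ft_force: [-0.1, 0.2, -0.0]
gripper_width: 0.0337
grip_force: 0.0
t: 15.18
position: [0.5264, -0.2911, 0.0279]
eef_rot: [-2.903, 0.183, 1.061]
ft_force: [-0.1, 0.6, -0.5]
gripper_width: 0.0253
grip_force: 60.0
t: 15.8
position: [0.5273, -0.2916, 0.0779]
eef_rot: [-2.907, 0.184, 1.056]
ft_force: [1.2, 1.3, -8.0]
gripper_width: 0.0259
grip_force: 60.0
[-0.21998634 -1.61526124  0.01296546]
```

View pics/side3.png

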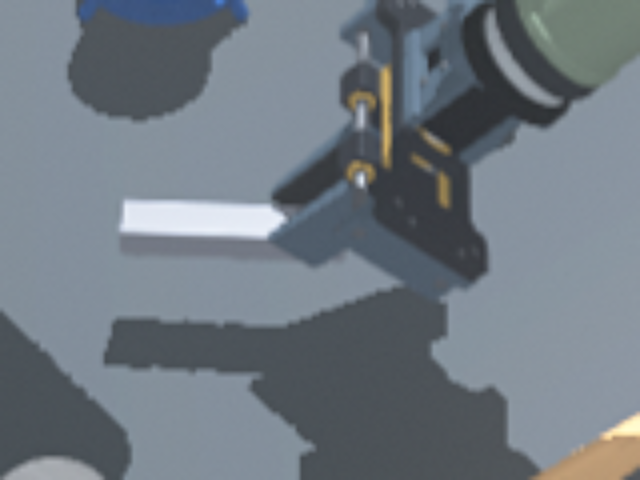

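```bash
python3 -m jog '[0,0,0.09,-0.125,-0.965,0,0,0,0.09,-0.125,-0.965,0,0,0,0.09,-0.125,-0.965,0,0,0,0.09,-0.125,-0.965,0,0,0,0.09,-0.125,-0.965,0,0,0,0.09,-0.125,-0.965,0,0,0,0.09,-0.125,-0.965,0,0,0,0.09,-0.125,-0.965,0,0,0,0.09,-0.125,-0.965,0,0,0,0,0,0,0]';  python3 -c "
from h import *
s=sensors.get_state();print(np.round(s['qpos'],4).tolist(),R.from_rotvec(s['eef_rot']).as_matrix().round(3),s['torque'])"
```

```text
t: 17.1
position: [0.5246, -0.2909, 0.321]
eef_rot: [3.134, -0.199, -0.001]
ft_force: [0.4, -0.5, -7.9]
gripper_width: 0.0253
grip_force: 60.0
[-0.5249, 0.3214, 1.3431, -0.0012, 1.477, 1.1727] [[ 0.992 -0.126 -0.001]
 [-0.126 -0.992 -0.001]
 [-0.     0.001 -1.   ]] [ 0.03692392 -0.15629078  0.0405555 ]
```

```bash
python3 -m jog '[-0.01,0.037,0,0,0,0.966,-0.01,0.037,0,0,0,0.966,-0.01,0.037,0,0,0,0.966,-0.01,0.037,0,0,0,0.966,-0.01,0.037,0,0,0,0.966,-0.01,0.037,0,0,0,0.966,-0.01,0.037,0,0,0,0.966,-0.01,0.037,0,0,0,0.966,-0.01,0.037,0,0,0,0.966,-0.01,0.037,0,0,0,0.966,-0.01,0.037,0,0,0,0.966]';python3 -m jog '[-0.01,0.037,0,0,0,0.966,-0.01,0.037,0,0,0,0.966,-0.01,0.037,0,0,0,0.966,-0.01,0.037,0,0,0,0.966,-0.01,0.037,0,0,0,0.966,-0.01,0.037,0,0,0,0.966,-0.01,0.037,0,0,0,0.966,-0.01,0.037,0,0,0,0.966,-0.01,0.037,0,0,0,0.966,-0.01,0.037,0,0,0,0.966,-0.01,0.037,0,0,0,0.966]';python3 -m jog '[0,0,0,0.966,0,0,0,0,0,0.966,0,0,0,0,0,0.966,0,0,0,0,0,0.966,0,0,0,0,0,0.966,0,0,0,0,0,0,0,0]';  python3 -c "
from h import *
s=sensors.get_state();print(np.round(s['qpos'],4).tolist(),R.from_rotvec(s['eef_rot']).as_matrix().round(3),s['torque'])"
```

```text
t: 18.48
position: [0.4918, -0.1681, 0.3162]
eef_rot: [-2.931, -1.115, 0.011]
ft_force: [0.2, -0.7, -8.3]
gripper_width: 0.0253
grip_force: 60.0
t: 19.85
position: [0.4585, -0.0463, 0.3164]
eef_rot: [-2.21, -2.224, 0.009]
ft_force: [0.0, -0.1, -7.3]
gripper_width: 0.0251
grip_force: 60.0
t: 20.6
position: [0.4591, -0.0481, 0.3163]
eef_rot: [-2.006, -2.008, -0.385]
ft_force: [0.4, -0.4, -8.9]
gripper_width: 0.0254
grip_force: 60.0
[-0.3712, 0.1513, 1.6398, 0.3564, 1.5081, -0.4231] [[ 0.     1.    -0.007]
 [ 0.926  0.002  0.376]
 [ 0.376 -0.007 -0.926]] [-0.73269226 -0.10440294 -0.02514327]
```

```bash
python3 -m jog '[0,0,0,0.92,0,0,0,0,0,0.92,0,0,0,0,0,0.92,0,0,0,0,0,0.92,0,0,0,0,0,0.92,0,0,0,0,0,0.92,0,0,0,0,0,0.92,0,0,0,0,0,0,0,0]'; python3 - <<'E'
from h import *
s=sensors.get_state();p=np.array(s["position"]);print(np.round(s["qpos"],3).tolist(),p,R.from_rotvec(s["eef_rot"]).as_matrix().round(3).tolist())
for c in("side","top"):
    im,d=optics.capture(c);np.save(c+"4.npy",d);P=cloud(c,d);cv2.imwrite(f"pics/{c}4full.png",im)
    if c=="side":cv2.imwrite("pics/side4.png",cv2.resize(im[120:310,220:380],None,fx=3.1,fy=3.1))
    g=[o for o in optics.outline_of(c,"lead_bar")][:2]
    for o in g:
        q=P[o["pixels"]];q=q[~np.isnan(q[:,0])];q=q[np.linalg.norm(q-p,axis=1)<.16]
        if len(q)<10: continue
        print(c,o["confidence"],len(q),np.median(q,0),q.min(0),q.max(0))
        for z in np.arange(.2,.34,.02):
            b=q[abs(q[:,2]-z)<.01]
            if len(b)>4:print(round(z,2),len(b),np.round(np.median(b,0)*1000,1),np.round(np.percentile(b,[5,95],0)*1000).tolist())
E
```

```text
t: 21.6
position: [0.4601, -0.0476, 0.3168]
eef_rot: [-1.683, -1.685, -0.809]
ft_force: [-0.4, 0.5, -7.9]
gripper_width: 0.0253
grip_force: 60.0
[-0.591, 0.302, 1.684, 0.715, 1.721, -0.695] [ 0.46009038 -0.04760143  0.31684658] [[0.0, 1.0, -0.003], [0.623, 0.002, 0.782], [0.782, -0.002, -0.623]]
side 0.46 115 [ 0.45964332 -0.03460234  0.22706998] [ 0.44755372 -0.04018849  0.20804525] [ 0.47225696 -0.02517716  0.24924487]
0.22 66 [459.8 -34.6 220.9] [[448.0, -37.0, 212.0], [472.0, -30.0, 229.0]]
0.24 45 [457.3 -35.1 236.9] [[448.0, -39.0, 230.0], [469.0, -31.0, 245.0]]
top 0.57 144 [ 0.46243847 -0.02864511  0.33894361] [ 0.45019558 -0.03752139  0.33573523] [ 0.47313612 -0.01973548  0.34245033]
0.34 144 [462.4 -28.6 338.9] [[452.0, -37.0, 336.0], [473.0, -20.0, 341.0]]
```

View pics/side4.png

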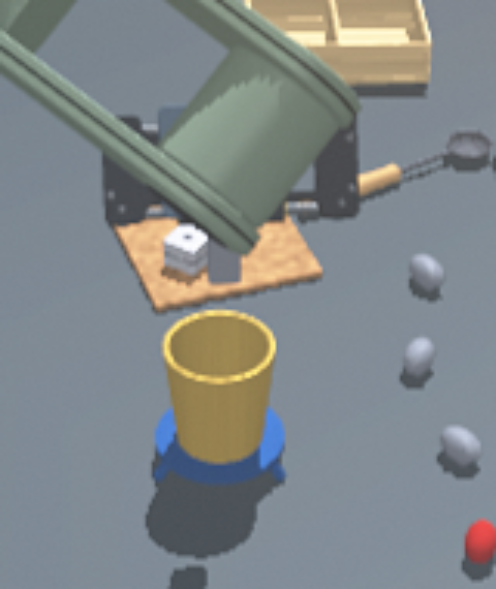

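```bash
python3 -m jog '[-0.013,0,0,-0.3,0,0,0,0,-0.04,0,0,0,0,0,-0.08,0,0,0,0,0,-0.08,0,0,0,0,0,-0.05,0,0,0,0,0,0,0,0,0]'; python3 -m jog '[0,0,-0.04,0,0,0,0,0,-0.04,0,0,0,0,0,-0.04,0,0,0,0,0,-0.03,0,0,0,0,0,0,0,0,0]'; python3 - <<'E'
from h import *
s=sensors.get_state();p=np.array(s["position"]);print(R.from_rotvec(s["eef_rot"]).as_matrix().round(3).tolist())
im,d=optics.capture("top");P=cloud("top",d)
m=(abs(P[...,2]-p[2]-.022)<.008)&(np.hypot(P[...,0]-.457,P[...,1]+.028)<.02);q=P[m]
print(len(q),np.median(q,0),np.ptp(q,0))
E
```

```text
t: 22.55
position: [0.4562, -0.0467, 0.2433]
eef_rot: [-1.696, -1.7, -0.798]
ft_force: [-0.1, -0.5, -7.7]
gripper_width: 0.0254
grip_force: 60.0
t: 23.18
position: [0.4563, -0.0468, 0.1984]
eef_rot: [-1.696, -1.701, -0.798]
ft_force: [-0.2, 0.7, -7.3]
gripper_width: 0.0253
grip_force: 60.0
[[-0.002, 1.0, -0.001], [0.638, 0.002, 0.77], [0.77, 0.001, -0.638]]
142 [ 0.45694654 -0.03038161  0.21803442] [0.0358852  0.02230086 0.00945174]
```

```bash
python3 -m jog '[0,0.007,-0.03,0,0,0,0,0,-0.02,0,0,0,0,0,-0.015,0,0,0,0,0,0,0,0,0]'; python3 -m jog '[0,0,-0.01,0,0,0,0,0,-0.01,0,0,0,0,0,0,0,0,0]';  python3 -m jog '[0,0,-0.01,0,0,0,0,0,-0.007,0,0,0,0,0,0,0,0,0]'
```

```text
t: 23.72
position: [0.4565, -0.0448, 0.1793]
eef_rot: [-1.696, -1.701, -0.799]
ft_force: [0.0, 0.2, -7.8]
gripper_width: 0.0251
grip_force: 60.0
t: 24.1
position: [0.4564, -0.0448, 0.1734]
eef_rot: [-1.696, -1.702, -0.799]
ft_force: [0.1, -0.7, -7.1]
gripper_width: 0.0255
grip_force: 60.0
t: 24.48
position: [0.4565, -0.0448, 0.1683]
eef_rot: [-1.696, -1.702, -0.799]
ft_force: [0.3, 0.1, -8.0]
gripper_width: 0.0253
grip_force: 60.0
```

```bash
python3 -m jog '[0,0,-0.007,0,0,0,0,0,-0.004,0,0,0,0,0,0,0,0,0]';  python3 -m jog '[0,0,-0.005,0,0,0,0,0,0,0,0,0]';  python3 -m jog '[0,0,-0.005,0,0,0,0,0,0,0,0,0]'; python3 -m jog '[0,0,-0.004,0,0,0,0,0,0,0,0,0]'
```

```text
t: 24.85
position: [0.4565, -0.0448, 0.1651]
eef_rot: [-1.696, -1.702, -0.799]
ft_force: [0.8, 0.2, -8.0]
gripper_width: 0.0253
grip_force: 60.0
t: 25.1
position: [0.4565, -0.0449, 0.1636]
eef_rot: [-1.696, -1.702, -0.799]
ft_force: [-0.0, -0.5, -8.2]
gripper_width: 0.0257
grip_force: 60.0
t: 25.35
position: [0.4565, -0.0448, 0.1621]
eef_rot: [-1.696, -1.702, -0.799]
ft_force: [-0.4, 0.2, -7.4]
gripper_width: 0.0251
grip_force: 60.0
t: 25.6
position: [0.4566, -0.0447, 0.1618]
eef_rot: [-1.695, -1.702, -0.8]
ft_force: [-1.1, -0.3, -2.4]
gripper_width: 0.0252
grip_force: 60.0
```

```bash
python3 -m jog '[0,0,-0.002,0,0,0,0,0,0,0,0,0]';  python3 -m jog '[0,0,0,0,0,0,0,0,0,0,0,0,0,0,0,0,0,0]' 42;  python3 -m jog '[0,-0.05,0.042,0,0,0,0,-0.08,0.067,0,0,0,0,-0.1,0.084,0,0,0,0,-0.1,0.084,0,0,0,0,-0.08,0.067,0,0,0,0,0,0,0,0,0]'; python3 - <<'E'
from h import *
s=sensors.get_state();print(np.round(s["qpos"],3))
im,d=optics.capture("side");P=cloud("side",d);a=cv2.resize(im[170:350,220:400],None,fx=3.3,fy=3.3)
im,d=optics.capture("top");P=cloud("top",d);cv2.imwrite("pics/p5.png",np.hstack([a[:,:400],cv2.resize(im[220:320,270:340],(400,594))]))
m=(P[...,2]>.15)&(P[...,2]<.2)&(np.hypot(P[...,0]-.457,P[...,1]+.02)<.045);q=P[m]
print(len(q),np.median(q,0),cv2.minAreaRect((q[:,:2]*1000).astype(np.float32)))
E
```

```text
t: 25.85
position: [0.4567, -0.0445, 0.1617]
eef_rot: [-1.695, -1.701, -0.801]
ft_force: [-2.4, -1.2, 5.6]
gripper_width: 0.0252
grip_force: 60.0
t: 26.22
position: [0.4566, -0.0448, 0.1603]
eef_rot: [-1.696, -1.702, -0.799]
ft_force: [-0.5, -0.0, -0.2]
gripper_width: 0.0421
grip_force: 0.0
t: 26.98
position: [0.4571, -0.1693, 0.2641]
eef_rot: [-1.699, -1.704, -0.801]
ft_force: [-0.5, -0.5, -0.7]
gripper_width: 0.0421
grip_force: 0.0
[-0.754  0.441  1.591  0.608  1.755 -0.848]
129 [ 0.45744869 -0.02550664  0.18078849] ((457.6172790527344, -26.021677017211914), (25.15180206298828, 18.916484832763672), 0.4213065207004547)
```

View pics/p5.png

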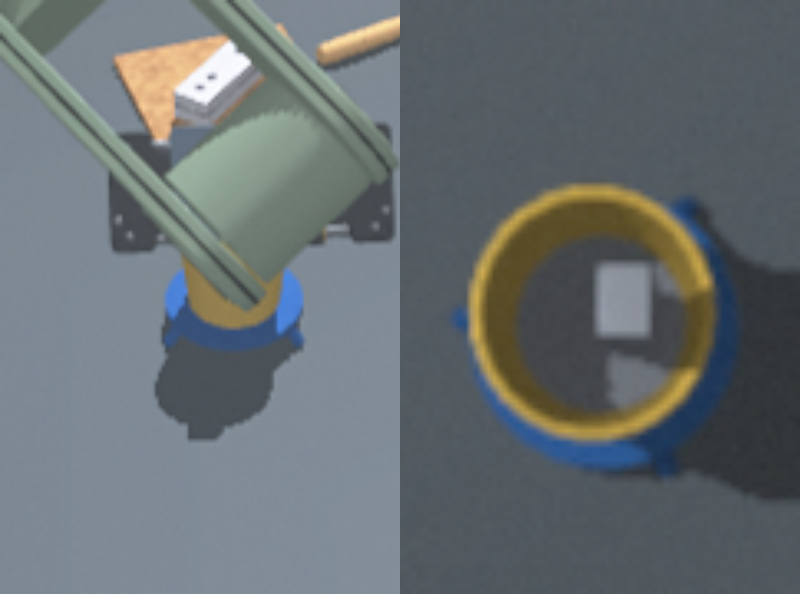

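```bash
python3 - <<'E'
from h import *
P=cloud("top",np.load("top0.npy"))
m=(P[...,2]>.03)&(P[...,0]>.7)&(P[...,0]<1)&(P[...,1]>-.35)&(P[...,1]<.1);q=P[m];print(len(q),q.min(0),q.max(0))
P=cloud("side",np.load("side3.npy"))
m=(P[...,2]>.03)&(P[...,0]>.72)&(P[...,0]<.95)&(P[...,1]>-.3)&(P[...,1]<0)&(P[...,2]<.12);q=P[m];print(len(q),np.percentile(q,2,0),q.max(0))
E
python3 -m jog '[0.058,0.007,-0.017,-0.916,0,0,0.058,0.007,-0.017,-0.916,0,0,0.058,0.007,-0.017,-0.916,0,0,0.058,0.007,-0.017,-0.916,0,0,0.058,0.007,-0.017,-0.916,0,0,0.058,0.007,-0.017,-0.916,0,0,0.058,0.007,-0.017,-0.916,0,0,0.058,0.007,-0.017,-0.916,0,0,0.058,0.007,-0.017,-0.916,0,0,0.058,0.007,-0.017,-0.916,0,0,0.058,0.007,-0.017,-0.916,0,0,0.058,0.007,-0.017,-0.916,0,0,0,0,0,0,0,-0.84,0,0,0,0,0,-0.84,0,0,0,0,0,-0.84,0,0,0,0,0,-0.84,0,0,0,0,0,0]' 50
cat > egg.py <<'E'
from h import *
s=sensors.get_state();print(s["position"],R.from_rotvec(s["eef_rot"]).as_matrix().round(3).tolist())
im,d=optics.capture("wrist");cv2.imwrite("pics/w6.png",im);P=cloud("wrist",d,s)
i=im.astype(int);m=(i[...,2]>90)&(i[...,2]>2*i[...,1])&(i[...,2]>2*i[...,0])&(np.hypot(P[...,0]-.665,P[...,1]+.145)<.04)
q=P[m];print(len(q),q[:,2].max(),cv2.minAreaRect((q[:,:2]*1000).astype(np.float32)))
c=np.cov(q[:,:2].T);e,V=np.linalg.eigh(c);print("mid",q.mean(0),"yaw",np.degrees(np.arctan2(V[1,1],V[0,1])))
E
python3 egg.py
```

```text
4542 [ 0.73049348 -0.34985357  0.03000062] [0.93722965 0.09999677 0.13591509]
1013 [ 0.8285365  -0.22089616  0.03100444] [ 0.90191824 -0.05977559  0.06052016]
t: 29.2
position: [0.6644, -0.1414, 0.201]
eef_rot: [-2.493, -1.91, 0.005]
ft_force: [-0.3, 0.3, -0.2]
gripper_width: 0.0504
grip_force: 0.0
[ 0.66444585 -0.14141307  0.20101854] [[0.26, 0.966, -0.003], [0.966, -0.26, -0.001], [-0.002, -0.003, -1.0]]
1097 0.029781678400202682 ((662.8131713867188, -145.29359436035156), (46.33978271484375, 25.91676902770996), 72.59091186523438)
mid [ 0.66417802 -0.14117042  0.02332661] yaw 74.40750679645348
```

```bash
python3 -m jog '[0,-0.006,-0.08,0,0,0,0,0,-0.15,0,0,0,0,0,-0.15,0,0,0,0,0,-0.12,0,0,0,0,0,-0.06,0,0,0,0,0,-0.035,0,0,0,0,0,0,0,0,0]'; python3 -m jog '[0,0,0,0,0,0,0,0,0,0,0,0,0,0,0,0,0,0,0,0,0,0,0,0]' 15 25; python3 -m jog '[0,0,0.03,0,0,0,0,0,0.08,0,0,0,0,0,0.14,0,0,0,0,0,0.14,0,0,0,0,0,0.14,0,0,0,0,0,0.1,0,0,0,0,0,0,0,0,0]'
```

```text
t: 30.12
position: [0.6655, -0.1444, 0.0241]
eef_rot: [2.495, 1.908, -0.002]
ft_force: [0.9, -0.1, 0.0]
gripper_width: 0.0499
grip_force: 0.0
t: 30.62
position: [0.6655, -0.1445, 0.0248]
eef_rot: [2.494, 1.907, -0.001]
ft_force: [-2.1, 0.7, 4.2]
gripper_width: 0.0263
grip_force: 25.0
t: 31.5
position: [0.6667, -0.1448, 0.2157]
eef_rot: [2.491, 1.904, 0.004]
ft_force: [0.2, 0.9, -1.1]
gripper_width: 0.0269
grip_force: 25.0
```

```bash
python3 -m jog '[-0.06,0.043,0.02,0,0,0.48,-0.1,0.073,0.02,0,0,0.48,-0.12,0.087,0.02,0,0,0.48,-0.12,0.087,0,0,0,0.48,-0.12,0.087,0,0,0,0.48,-0.12,0.087,0,0,0,0.48,-0.086,0.062,0,0,0,0.48,0,0,0,-0.954,0,0,0,0,0,-0.954,0,0,0,0,0,-0.954,0,0,0,0,0,-0.954,0,0,0,0,0,-0.954,0,0,0,0,0,-0.954,0,0,0,0,0,-0.954,0,0,0,0,0,-0.954,0,0,0,0,0,0,0,0]'; python3 - <<'E'
from h import *
s=sensors.get_state();print(np.round(s["qpos"],3),R.from_rotvec(s["eef_rot"]).as_matrix().round(3).tolist())
im,d=optics.capture("side");P=cloud("side",d);i=im.astype(int);cv2.imwrite("pics/s7.png",cv2.resize(im[170:320,220:380],None,fx=4,fy=4))
m=(i[...,2]>90)&(i[...,2]>2*i[...,1])&(i[...,2]>2*i[...,0])&(np.hypot(P[...,0]-.45,P[...,1]+.0)<.06);q=P[m]
print(len(q),q.mean(0) if len(q) else 0, q.min(0),q.max(0))
E
```

```text
t: 33.5
position: [0.4466, 0.014, 0.2286]
eef_rot: [1.866, 1.88, -0.597]
ft_force: [-0.8, 1.0, -1.7]
gripper_width: 0.0267
grip_force: 25.0
[ 0.389  0.236  1.852 -0.574  1.357  0.595] [[-0.008, 1.0, -0.003], [0.818, 0.005, -0.575], [-0.575, -0.007, -0.818]]
74 [ 0.44676081 -0.00367808  0.23012393] [ 0.43476314 -0.01095883  0.21755979] [0.45979084 0.01197626 0.24390419]
```

View pics/s7.png

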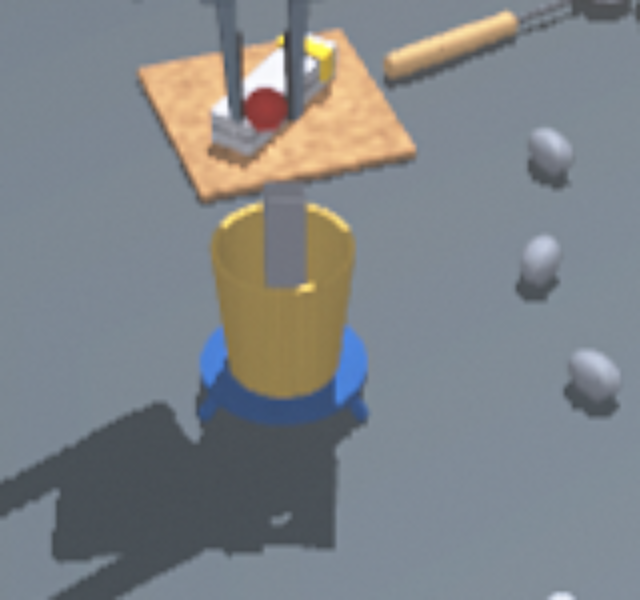

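```bash
python3 -m jog '[0.003,0,-0.06,0,0,0,0,0,-0.08,0,0,0,0,0,-0.06,0,0,0,0,0,-0.035,0,0,0,0,0,0,0,0,0]'; python3 -m jog '[0,0,0,0,0,0,0,0,0,0,0,0,0,0,0,0,0,0]' 36; python3 -m jog '[0,0.04,0.05,0,0,0,0,0.06,0.1,0,0,0,0,0.06,0.12,0,0,0,0,0,0,0,0,0]'; python3 - <<'E'
from h import *
im,d=optics.capture("top");P=cloud("top",d);a=cv2.resize(im[220:320,270:340],(400,571));im,d=optics.capture("side");b=cv2.resize(im[170:320,240:345],(400,571))
cv2.imwrite("pics/p8.png",np.hstack([a,b]))
m=(P[...,2]>.15)&(P[...,2]<.2)&(np.hypot(P[...,0]-.457,P[...,1]+.02)<.045);q=P[m]
if len(q):print(len(q),np.median(q,0),cv2.minAreaRect((q[:,:2]*1000).astype(np.float32)))
E
```

```text
t: 34.17
position: [0.4482, 0.0131, 0.1598]
eef_rot: [1.869, 1.875, -0.595]
ft_force: [-0.3, 0.0, -1.9]
gripper_width: 0.0266
grip_force: 25.0
t: 34.55
position: [0.4487, 0.0134, 0.1609]
eef_rot: [1.869, 1.875, -0.591]
ft_force: [0.1, 0.7, 0.7]
gripper_width: 0.0358
grip_force: 0.0
t: 35.05
position: [0.4499, 0.0628, 0.2437]
eef_rot: [1.869, 1.874, -0.584]
ft_force: [1.2, 0.3, -0.1]
gripper_width: 0.0359
grip_force: 0.0
128 [ 0.45739787 -0.02826541  0.18105193] ((457.6398620605469, -28.210201263427734), (24.84459686279297, 18.720542907714844), 0.7353000640869141)
```

View pics/p8.png

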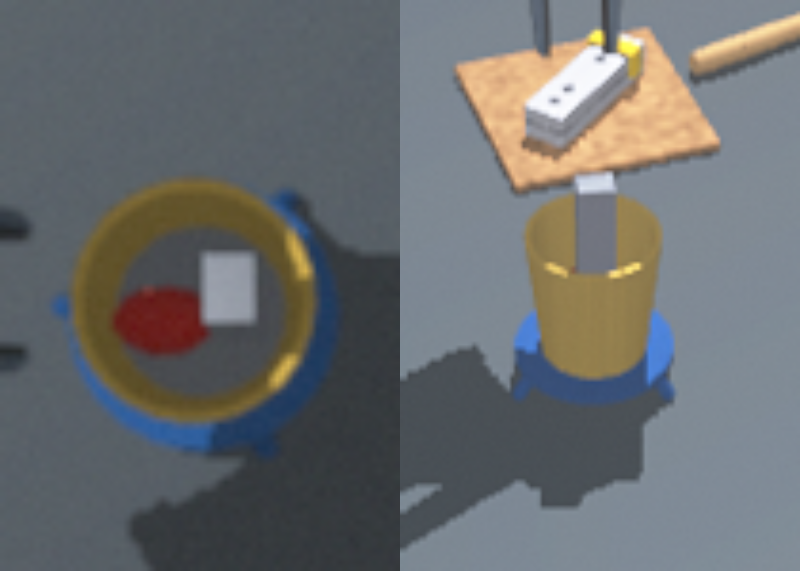

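```bash
python3 -m jog '[0.067,-0.06,0.02,0.957,0,0,0.067,-0.12,0.02,0.957,0,0,0.067,-0.14,0,0.957,0,0,0.067,-0.15,0,0.957,0,0,0.067,-0.15,0,0.957,0,0,0.067,-0.15,0,0.957,0,0,0.067,-0.15,0,0.957,0,0,0.067,-0.115,0,0.957,0,0,0,0,-0.1,0,0,0,0,0,-0.1,0,0,0,0,0,0,0,0,0]' 50; python3 - <<'E'
from h import *
s=sensors.get_state();print(s["position"],R.from_rotvec(s["eef_rot"]).as_matrix().round(3).tolist())
im,d=optics.capture("wrist");cv2.imwrite("pics/w9.png",im);P=cloud("wrist",d,s)
r=np.hypot(P[...,0]-.611,P[...,1]+.248)
for a,b in((.024,.045),(.004,.045)):
    q=P[(r<.03)&(P[...,2]>a)&(P[...,2]<b)]
    if len(q):print(len(q),q.mean(0),cv2.minAreaRect((q[:,:2]*1000).astype(np.float32)))
P=cloud("side",np.load("side0.npy"));r=np.hypot(P[...,0]-.611,P[...,1]+.248);q=P[(r<.03)&(P[...,2]>.028)];print(len(q),q.mean(0),np.ptp(q,0))
E
```

```text
t: 36.52
position: [0.6067, -0.249, 0.1891]
eef_rot: [-2.213, -2.218, 0.005]
ft_force: [0.6, 0.2, -0.4]
gripper_width: 0.0501
grip_force: 0.0
[ 0.60665924 -0.24899733  0.18909946] [[-0.002, 1.0, -0.008], [1.0, 0.002, 0.004], [0.004, -0.008, -1.0]]
403 [ 0.6092832  -0.24758581  0.03363776] ((609.2368774414062, -248.3282470703125), (17.157508850097656, 17.21395492553711), 62.3780632019043)
904 [ 0.60912968 -0.24535125  0.02069386] ((608.9882202148438, -247.07168579101562), (28.325897216796875, 26.222885131835938), 2.131791830062866)
45 [ 0.61017576 -0.24886451  0.03414727] [0.01595832 0.02430536 0.01306366]
```

```bash
python3 -m jog '[0.011,0.003,-0.08,0,0,0,0,0,-0.14,0,0,0,0,0,-0.14,0,0,0,0,0,-0.09,0,0,0,0,0,-0.05,0,0,0,0,0,-0.015,0,0,0,0,0,0,0,0,0]'; python3 -m jog '[0,0,0,0,0,0,0,0,0,0,0,0,0,0,0,0,0,0,0,0,0,0,0,0]' 8 20; python3 -m jog '[0,0,0.03,0,0,0,0,0,0.08,0,0,0,0,0,0.14,0,0,0,0,0,0.16,0,0,0,0,0,0.16,0,0,0,0,0,0.14,0,0,0,0,0,0,0,0,0]'
```

```text
t: 37.45
position: [0.6133, -0.2486, 0.04]
eef_rot: [2.216, 2.224, 0.001]
ft_force: [-0.2, -0.2, 0.1]
gripper_width: 0.05
grip_force: 0.0
t: 37.95
position: [0.6123, -0.2483, 0.0391]
eef_rot: [-2.217, -2.225, 0.0]
ft_force: [-1.1, -1.1, 1.5]
gripper_width: 0.0171
grip_force: 20.0
t: 38.83
position: [0.6142, -0.2489, 0.2567]
eef_rot: [2.212, 2.219, 0.006]
ft_force: [-0.1, 0.3, -1.6]
gripper_width: 0.0171
grip_force: 20.0
```

```bash
python3 -m jog '[-0.03,0.053,0,0,0,0,-0.06,0.106,0,0,0,0,-0.08,0.141,0,0,0,0,-0.08,0.141,0,0,0,0,-0.08,0.141,0,0,0,0,-0.08,0.141,0,0,0,0,-0.05,0.088,0,0,0,0,-0.024,0.04,0,0,0,0,0,0,-0.03,0,0,0,0,0,0,0,0,0]'
```

```text
t: 40.08
position: [0.4673, 0.0063, 0.2416]
eef_rot: [-2.218, -2.224, 0.003]
ft_force: [-0.3, -0.8, -1.9]
gripper_width: 0.0171
grip_force: 20.0
```

```bash
python3 -m jog '[0,0,-0.08,0,0,0,0,0,-0.08,0,0,0,0,0,-0.07,0,0,0,0,0,-0.05,0,0,0,0,0,-0.025,0,0,0,0,0,0,0,0,0]'; python3 -m jog '[0,0,0,0,0,0,0,0,0,0,0,0,0,0,0,0,0,0]' 36;  python3 -m jog '[0,0,0.06,0,0,0,0,0,0.12,0,0,0,0,0,0.15,0,0,0,-0.1,-0.1,0.05,0,0,0,-0.1,-0.15,0,0,0,0,-0.1,-0.15,0,0,0,0,-0.05,-0.15,0,0,0,0,0,-0.1,0,0,0,0,0,0,0,0,0,0]'; python3 - <<'E'
from h import *
im,d=optics.capture("top");P=cloud("top",d);a=cv2.resize(im[220:320,270:340],(400,571));
full=cv2.resize(im[150:330,130:450],(400,225));im,d=optics.capture("side");b=cv2.resize(im[170:300,240:389],(400,346))
cv2.imwrite("pics/p10.png",np.hstack([a,np.vstack([full,b])]))
m=(P[...,2]>.15)&(P[...,2]<.2)&(np.hypot(P[...,0]-.457,P[...,1]+.02)<.045);q=P[m]
if len(q):print(len(q),np.median(q,0),cv2.minAreaRect((q[:,:2]*1000).astype(np.float32)))
E
```

```text
t: 40.83
position: [0.4675, 0.0065, 0.151]
eef_rot: [-2.218, -2.224, 0.001]
ft_force: [0.5, 0.1, -1.6]
gripper_width: 0.0175
grip_force: 20.0
t: 41.2
position: [0.4677, 0.0071, 0.1519]
eef_rot: [2.217, 2.225, 0.002]
ft_force: [0.3, 0.2, 0.6]
gripper_width: 0.0361
grip_force: 0.0
t: 42.32
position: [0.3622, -0.1893, 0.2656]
eef_rot: [2.221, 2.221, 0.001]
ft_force: [0.4, 1.2, -0.2]
gripper_width: 0.0362
grip_force: 0.0
128 [ 0.45747018 -0.02828769  0.18119836] ((457.5040283203125, -28.22191619873047), (24.890745162963867, 18.73538589477539), 1.131157398223877)
```

View pics/p10.png

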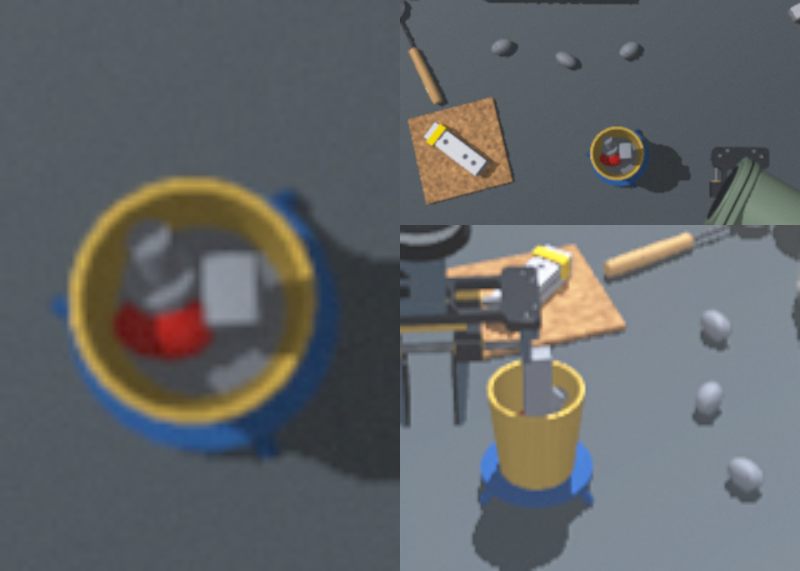

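The picture shows the bar upright (230,288), the red egg (165,330) and the sprue (155,265) all in the crucible. The mould lies flat on the mat and the grey eggs are where they were.

```bash
python3 -c "
from workcell import ctrl
print(ctrl.close_job())"
```

```text
the job is handed in; nothing more can be done
None
```

The job is handed in at about 42 s: the mould lies flat within about 2 mm of the cork mat's centre, the lead bar stands upright on the old lead in the crucible, and the red sinker and sprue are in beside it, with no bystander touched.

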